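# Put the drive gearbox into third gear

## Robot

A 7-joint arm with a two-finger parallel gripper is mounted at the origin on a cart in front of the work surface, level with it; the furniture and walls round the work are solid. World frame = base frame: x ahead of the robot, y to its left, z up, the work surface at z = 0. Lengths are in m, angles in rad, forces in N, time in s.
With the tool pointing down it reaches from about 0.4 to 0.85 m from the base axis. Payload 10.4 kg.
Tool frame: the origin (TCP) lies on the mounting face of the last link; the fingertips stand 173 mm ahead of it and the grasp point (between the pads) lies 155 mm ahead of it (manip.tip_extent is the distance from the TCP to the fingertips, in m); z points along the fingers, y is the line along which they close (so a half turn about z gives the same grasp; the last joint's range is limited). The gripper opens to 85 mm and grips with 20 to 120 N. Pads are 22 mm wide; open, the fingers measure 114 mm over their backs; the gripper's body (76 mm by 85 mm) begins 54 mm behind the grasp point. The pads swing forward as they close: fully open they stand 13 mm farther back than shut.
Start: joints at [-1.327, 0.332, -0.065, 1.46, 0.022, 1.35, -0.088], TCP at [0.165, 0.603, 0.405] pointing down, gripper open.
Joint ranges: [-2.6, 2.6], [-0.5, 2.12], [-1.47, 1.34], [0.16, 2.42], [-1.27, 4.41], [0.06, 2.06], [-2.6, 2.6]. Speed limits (rad/s): [2.22, 2.22, 2.79, 2.79, 3.14, 3.14, 3.14].

## Interface

Orientations are given as a unit quaternion [x, y, z, w].
In Python, from workcell import manip gives the robot as it stands.
- The arm moves only by the tool move_arm, never from a script. Its argument "plan" is one flat list of numbers, 7 for each row, row after row: the turn, a rotation vector about the tool's x, y, z in rad, then the shift along the tool's x, y, z in m, then the finger opening in m, from 0 to 0.0854. In form: [ax, ay, az, dx, dy, dz, gripper, ax, ay, az, dx, dy, dz, gripper, ...]. A call has 1 to 12 rows; each row is the pose to reach, as a shift and turn from the pose commanded when the call began, along the tool's axes at that moment; what a row does not reach only later rows make up. A row lasts 1/8 s, in which the tool goes at most 62.5 mm and 10.7 degrees, less where a joint would pass 70% of its speed; a pose out of reach is approached as far as the arm can. A call with a gripper value outside its range is refused whole. The fingers move at their own pace and stop on an object; "squeeze" is the grip in N (left out, the last holds). Time passes only in rows, so rows that repeat a pose let the fingers close. It gives the time, the measured TCP pose, the force, the opening and the grip force at its end, in the units of the state.
- manip.get_obs(): the state, without advancing time (a new reading comes with each control period).
- manip.camera(name): name is "side" or "top" or "wrist"; returns a dict with "color" (480x640x3 uint8, red, green, blue), "fx", "fy", "cx", "cy" (pixels), "dist" ([k1, k2, p1, p2, k3] as OpenCV has them; the pictures are not rectified), "cam_to_world" (4x4, takes a point from camera to world coordinates); the wrist camera has in their place "mount" (4x4, takes a point from camera to tool coordinates, whose origin is the TCP and whose axes are the flange's). Camera axes: x right, y down, z forward; pixel columns grow to the right and rows downward; lengths in m; the calibration is good to about 2 mm. A picture is of the moment at which its call begins: read the wrist's pose just before it. There is no depth.
- manip.hand_in(): hands the job in; it is judged then, once.
Trained networks look in a picture, given as the dict that the camera call returned (one of the last four; its "shot" number tells which), for a name from the list of things; names that differ only in an ending like _2 or _b are one class to them, and where a whole thing is asked for, a point or a joint stands for the part that bears it (a point fixed in the world has none). Each returns a list of dicts, best first, with "conf" (0 to 1); they miss things now and then, are a little off and sometimes report something else, mostly with a low value. They report only what shows in the picture. A call takes as long as a camera call.
- manip.look_for(picture, label): "position" ([x, y, z] in m, in the coordinates of the camera as it stood for that picture, good to about 4 mm: the middle of the surface that is visible of it).
- manip.silhouettes(picture, label): "pixels" (480x640 bool, what is visible of it).
- manip.tip_of(picture, label): "position" ([x, y, z] in m, in the coordinates of the camera as it stood for that picture, good to about 4 mm: a listed point, or the origin of a listed thing).
The state is a dict: "clock": time; "joint_pos": joint angles; "joint_velocities": joint speeds; "tau": joint torques, N m; "position": TCP position; "ee_rot": TCP orientation; "ft_force": force on the tool from outside, world axes, zero at the start; "torque": the same for the moment, N m; "grip_width": opening from 0.0 (shut) to 1.0 (fully open); "grasp_force": force on a finger pad.
Only numpy, scipy, OpenCV 4.12 (cv2) and the standard library are available. Lean on these libraries where they do the work, as an engineer would, in place of code of your own. Each camera call takes 0.05 s, during which the arm holds its last target. There are 200 camera calls.

## Task

Put the small green drive gearbox into third gear: push its gearstick along the H-shaped gate out of the left-hand slot, across to the right, then forward (away from the robot) as far as it goes into the slot marked with three dots, and leave it there. Only push the stick with the fingertips or the outside of the fingers: do not take it between the fingers and do not pull up its lift-up knob. Leave the other things on the table where they are.

Things in the scene. Friction and masses are not known exactly. Their poses are not given: they have to be found in the camera images.
- gearbox: Green gearbox fixed to the table on a 164 x 150 mm dark foot plate. Grey motor (72 mm thick, no higher than 95 mm) behind it as far as x = +160 mm; aluminium pulley and shaft end on the right as far as y = -101 mm. Origin: underside centre, on the table; x points forward (away from the robot, along the slots), y left, z up.
- gate_center (a point): Middle of the H-shaped opening in the steel gate plate (120 x 106 mm, level) on the gearbox, on its upper face, 94 mm above the table. Two slots along x, centred 20 mm left and right of here, and a cross slot along y through here. Red dots beside the slot ends number them: 1 far left, 2 near left, 3 far right, 4 near right.
- stick_across (a joint): Sideways lean of the gearstick (a 12 mm rod through the gate), rad: -0.231 at the outer side of the left slot, +0.231 at the outer side of the right slot (stops); about 0.04 rad of play inward in a slot. Starts in the left slot. Solid islands let it cross only while the fore joint is within about 0.05 rad of 0. Stays where it is left (dry friction, 2 N at the knob).
- stick_fore (a joint): Lean of the gearstick along the slots, rad: 0 in the cross slot, +0.27 fully forward (far slot ends), -0.27 fully back (stops). Starts anywhere along the left slot. Stays where left (2 N). Both hinges lie 5 mm above the gearbox origin; the knob centre is at gearbox x = 180 sin(fore), y = -180 sin(across) cos(fore), z = 5 + 180 cos(across) cos(fore) mm.
- knob_center (a point): Centre of the black pear-shaped knob, 32 mm across and 34 mm high, on top of the gearstick, about 175 to 185 mm above the table; its z axis runs up along the stick. A 20 mm collar sits on the rod 28 to 34 mm below it; the bare rod reaches down to the gate.
- knob_lift (a joint): How far the knob is pulled up along the stick, m: 0 down (sprung, 9 N to start), at most 0.015. It is a lock-out that this job does not need.
- hammer: Loose hammer, 320 mm long, lying across the near edge of the table on the left; leave alone.
- screwdriver: Loose yellow screwdriver, 206 mm long, lying across the near edge of the table on the right; leave alone.
- hex_nut_big: Loose dark hex nut, 53 mm wide, 22 mm high, on the table left of the gearbox; leave alone.
- die_ring: Loose steel ring, 56 mm wide, 18 mm high, on the table right of the gearbox's motor; leave alone.
- nylon_cone: Loose white cone, 38 mm wide, 90 mm high, standing far left; leave alone, upright.
- pitch_cup: Loose dark steel cup, 97 mm wide, 49 mm high, standing on the left; leave alone.

How it is judged:
On the way, in this order (a step that is already met when the one before it is completed fails the run):
1. the stick has been pushed across to the right side while in the cross slot (value of joint stick_across above 0.16 rad and value of joint stick_fore between -0.12 and 0.12 rad), for 0.05 s.
2. the stick is fully forward in the third slot (value of joint stick_across above 0.16 rad and value of joint stick_fore above 0.23 rad), for 0.2 s.
At the end, for the whole second after the job is handed in: The gearstick rests in the third (far right) slot: across joint over 0.16 rad and fore joint over 0.23 rad (stop at 0.27), at rest, knob down (under 4 mm), and every loose bystander within 20 mm of where it was, the cone upright (all of step 2 and velocity of joint stick_fore between -0.05 and 0.05 rad/s and value of joint knob_lift below 0.004 m and distance of each of hammer, screwdriver, hex_nut_big, die_ring, nylon_cone, pitch_cup from where it was at the start of the episode below 0.02 m and angle between nylon_cone's own z axis and vertical below 0.2 rad); the robot touches nothing.
It fails at once if the stick or knob is taken between the fingers (x of the grasp point in the frame of knob_center between -0.01 and 0.01 m and y of the grasp point in the frame of knob_center between -0.01 and 0.01 m and z of the grasp point in the frame of knob_center between -0.09 and 0.022 m).
It fails at once if the lift-up knob is pulled up more than 7 mm (value of joint knob_lift above 0.007 m).
It fails at once if a bystander is moved more than 20 mm or lifted (distance of any of hammer, screwdriver, hex_nut_big, die_ring, nylon_cone, pitch_cup from where it was at the start of the episode above 0.02 m).
It also fails if it takes over 64 s, if anything falls off the work surface, if the arm or the gripper's body presses on something with over 40 N, if the wrist force passes 120 N, or if a joint passes its speed limit or range.

## Working session

There is one attempt and no reset: what is moved stays moved. The work goes in short steps, Python scripts to look and compute and a tool call to move; the robot and the scene stay as the last step left them, time stands still between calls to the robot, and variables do not carry over. Pictures are saved under pics/ and viewed, at most 10 in all, crops included, and the job is handed in when it is done.

Besides the shell and the picture viewer there is one more tool, called after "Request:" in YAML: its name, and indented under it one key for each argument. move_arm: Moves the arm, as the interface text tells. Its arguments: {"type":"object","properties":{"plan":{"type":"array","items":{"type":"number"}},"squeeze":{"type":"number"}},"required":["plan"]}

```bash
mkdir -p pics
cat > h.py <<'E'
import numpy as np, cv2
from workcell import manip
from scipy.spatial.transform import Rotation as R
def cw(p,o):
    if 'cam_to_world' in p: return np.array(p['cam_to_world'])
    T=np.eye(4);T[:3,:3]=R.from_quat(o['ee_rot']).as_matrix();T[:3,3]=o['position'];return T@np.array(p['mount'])
def shot(n):
    o=manip.get_obs();p=manip.camera(n);return p,cw(p,o)
def W(T,x): return (T@np.r_[x,1])[:3]
E
python3 - <<'E'
from h import *
o=manip.get_obs();print(o)
ims=[]
for n in ("side","top"):
    p,T=shot(n);cv2.imwrite(f"pics/{n}0.png",p['color'][:,:,::-1]);print(n,T.round(3).tolist())
    for l in ("gate_center","knob_center","gearbox"):
        for d in manip.tip_of(p,l)[:2]: print(l,round(d['conf'],2),W(T,d['position']).round(4))
E
```

```text
{'clock': 0.0, 'joint_pos': array([-1.32664611,  0.33288527, -0.06469336,  1.46095865,  0.0215843 ,
        1.34992723, -0.08853019]), 'joint_velocities': array([ 0.00194893, -0.00068355, -0.00049813, -0.00062791, -0.00169611,
        0.00016482, -0.00159444]), 'tau': array([-3.88189401e-04, -6.25466037e+01,  4.88260039e-02, -3.91587317e+01,
        1.61741814e-02,  1.02395355e-02, -4.39923213e-06]), 'position': array([0.16470846, 0.60276467, 0.40389909]), 'ee_rot': array([ 1.32989190e-01,  9.91117211e-01, -7.38522868e-04, -7.01415554e-05]), 'ft_force': array([ 0.31193226, -0.09424235,  1.11768285]), 'torque': array([ 0.0380013 , -0.02340537,  0.06051479]), 'grasp_force': 0.0, 'grip_width': 0.9997576220377984}
side [[-0.998, 0.02, -0.06, 0.581], [0.061, 0.564, -0.824, 0.951], [0.018, -0.826, -0.564, 0.737], [0.0, 0.0, 0.0, 1.0]]
gate_center 0.65 [0.5525 0.1078 0.0947]
knob_center 0.49 [0.526  0.145  0.1788]
gearbox 0.93 [0.553  0.1096 0.0009]
top [[0.001, -0.996, 0.094, 0.417], [-1.0, -0.001, 0.006, 0.072], [-0.006, -0.094, -0.996, 1.042], [0.0, 0.0, 0.0, 1.0]]
gate_center 0.92 [0.5484 0.1069 0.0944]
knob_center 0.77 [0.5283 0.1388 0.1824]
gearbox 0.94 [ 0.5475  0.1048 -0.0014]
```

```bash
python3 -c "
import cv2,numpy as np
a=[cv2.imread(f'pics/{n}0.png') for n in('side','top')]
cv2.imwrite('pics/both.png',cv2.resize(np.hstack(a),(800,300),interpolation=cv2.INTER_AREA))"
```

```text
(no output)
```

View pics/both.png

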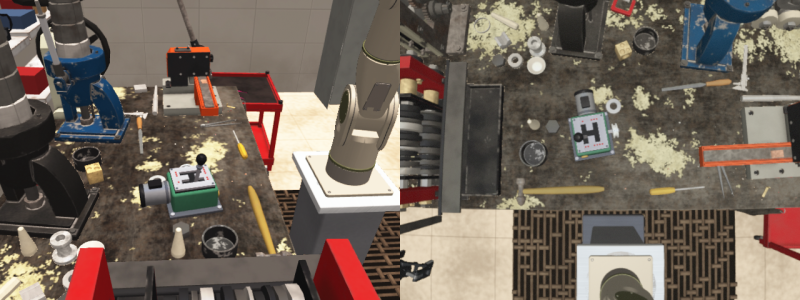

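The side view shows the gearbox at about (190,185) and the top view at about (590,135), with the gearbox slightly yawed. Next I'll enlarge the top crop to get the yaw.

Run:
```python
from h import *
p,T=shot("top")
c=p['color'][130:280,260:380,::-1]  # around the box
cv2.imwrite("pics/crop.png",cv2.resize(c,(480,600),interpolation=cv2.INTER_CUBIC))
K=np.array([[p['fx'],0,p['cx']],[0,p['fy'],p['cy']],[0,0,1]]);D=np.array(p['dist'])
def px2w(uv,z):
    q=cv2.undistortPoints(np.array(uv,float).reshape(-1,1,2),K,D)[:,0]
    r=np.c_[q,np.ones(len(q))]@T[:3,:3].T
    return T[:3,3]+r*((z-T[2,3])/r[:,2])[:,None]
# steel plate: bright low-saturation blob within the gearbox mask
m=manip.silhouettes(p,"gearbox")[0]['pixels']
hsv=cv2.cvtColor(p['color'],cv2.COLOR_RGB2HSV)
b=(m&(hsv[...,1]<60)&(hsv[...,2]>120)).astype(np.uint8)
b=cv2.morphologyEx(b,cv2.MORPH_CLOSE,np.ones((5,5)))
n,l,s,_=cv2.connectedComponentsWithStats(b);k=1+s[1:,4].argmax();print(s[k])
v,u=np.nonzero(l==k)
w=px2w(np.c_[u,v],.094)[:,:2].astype(np.float32)
r=cv2.minAreaRect(w*1000);print(r)
g=(m&(hsv[...,0]>50)&(hsv[...,0]<90)&(hsv[...,1]>80)).astype(np.uint8);v,u=np.nonzero(g);print(cv2.minAreaRect((px2w(np.c_[u,v],.05)[:,:2]*1000).astype(np.float32)))
for l in ("pitch_cup","hex_nut_big","die_ring","nylon_cone","hammer","screwdriver"):
    for d in manip.look_for(p,l)[:1]: print(l,round(d['conf'],2),W(T,d['position']).round(3))
```

```text
[ 270  148   80  109 3444]
((582.19921875, 96.66776275634766), (226.8905792236328, 161.5576629638672), 9.717479705810547)
((552.9296875, 107.48028564453125), (144.466064453125, 121.41323852539062), 10.110027313232422)
pitch_cup 0.85 [0.484 0.321 0.009]
hex_nut_big 0.69 [0.586 0.247 0.02 ]
die_ring 0.92 [0.663 0.027 0.018]
nylon_cone 0.56 [0.588 0.311 0.049]
hammer 0.78 [0.353 0.246 0.022]
screwdriver 0.95 [ 0.357 -0.161  0.02 ]
```

View pics/crop.png

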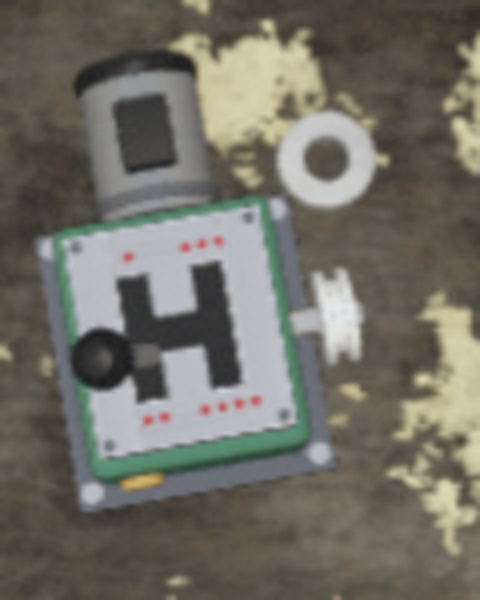

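The crop shows the stick in the left slot, slightly back of the cross slot: knob at (100,358), rod at (148,355). Yaw is about +10°. First move: go behind the knob at height, with the tool aligned to the gearbox and the fingers shut.

Request:
move_arm:
  plan: [0,0,-0.147,-0.105,-0.093,0,0,0,0,-0.294,-0.212,-0.186,0,0,0,0,-0.442,-0.423,-0.372,0,0,0,0,-0.442,-0.423,-0.372,0,0,0,0,-0.442,-0.423,-0.372,0,0,0,0,-0.442,-0.423,-0.372,0,0,0,0,-0.442,-0.423,-0.372,0,0,0,0,-0.442,-0.423,-0.372,0,0,0,0,-0.442,-0.423,-0.372,0,0,0,0,-0.442,-0.423,-0.372,0,0,0,0,-0.442,-0.423,-0.372,0,0,0,0,-0.442,-0.423,-0.372,0,0]

```text
clock: 2.3
position: [0.4742, 0.1339, 0.4047]
ee_rot: [-0.089, 0.996, 0.0, -0.0]
ft_force: [0.9, -0.2, -0.5]
grip_width: -0.005
grasp_force: 0.0
```

```bash
cat >> h.py <<'E'
f=np.array([np.cos(np.radians(10)),np.sin(np.radians(10)),0]);l=np.array([-f[1],f[0],0]);G=np.array([.550,.107,0])
def meas(names=("wrist","side","top"),labels=("knob_center","gate_center")):
    for n in names:
        p,T=shot(n)
        cv2.imwrite(f"pics/{n}_{manip.get_obs()['clock']:.2f}.png",p['color'][:,:,::-1])
        for L in labels:
            for d in manip.tip_of(p,L)[:1]:
                w=W(T,d['position']);print(n,L,round(d['conf'],2),w.round(4),"gb mm",((w-G)@f*1000).round(1),((w-G)@l*1000).round(1))
    o=manip.get_obs();q=np.array(o['position'])-G;print("tool gb mm",(q@f*1000).round(1),(q@l*1000).round(1),"tip z",round(q[2]-.173,4),o['clock'])
E
python3 -c "
from h import *
meas()
import glob;print(glob.glob('pics/wrist*'))
cv2.imwrite('pics/w1.png',cv2.imread(sorted(glob.glob('pics/wrist*'))[-1]))"
```

```text
wrist gate_center 0.71 [0.5483 0.1058 0.0904] gb mm -1.9 -0.9
side knob_center 0.67 [0.5268 0.1461 0.1803] gb mm -16.0 42.5
side gate_center 0.9 [0.5507 0.1067 0.0952] gb mm 0.6 -0.4
top gate_center 0.83 [0.5482 0.104  0.0965] gb mm -2.3 -2.7
tool gb mm -69.7 38.3 tip z 0.2317 2.75
['pics/wrist_2.35.png']
```

View pics/w1.png

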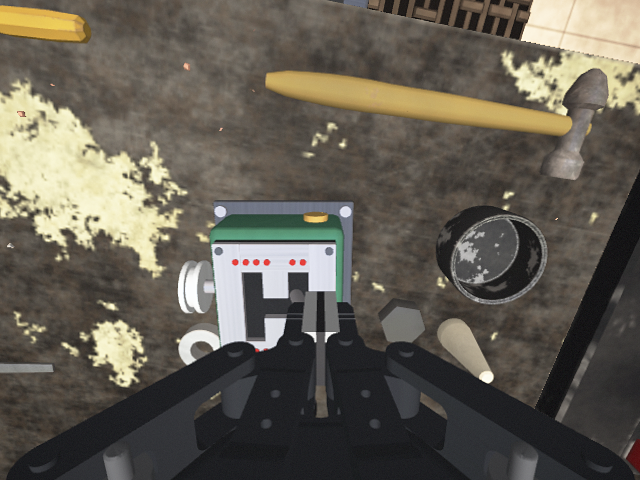

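The wrist view shows the gate square to the tool, with the rod at (297,295) and the fingers at (320,310). I'll descend, then push forward.

Request:
move_arm:
  plan: [0,0,0,0,0,0.03,0,0,0,0,0,0,0.074,0,0,0,0,0,0,0.074,0,0,0,0,-0.01,0,0.074,0,0,0,0,-0.016,0,0.074,0,0,0,0,-0.02,0,0.074,0,0,0,0,-0.024,0,0.074,0,0,0,0,-0.028,0,0.074,0,0,0,0,-0.032,0,0.074,0,0,0,0,-0.035,0,0.074,0,0,0,0,-0.038,0,0.074,0,0,0,0,-0.038,0,0.074,0]

```text
clock: 4.25
position: [0.5123, 0.1392, 0.3306]
ee_rot: [-0.087, 0.996, 0.0, 0.0]
ft_force: [-1.6, -0.5, 1.8]
grip_width: -0.004
grasp_force: 0.9
```

```bash
python3 -c "
from h import *
meas()
import glob
a=cv2.imread(sorted(glob.glob('pics/side_*'),key=lambda s:float(s[10:-4]))[-1])
cv2.imwrite('pics/s2.png',cv2.resize(a[200:400,180:420],(720,600),interpolation=cv2.INTER_CUBIC));print(manip.get_obs()['ft_force'])"
```

```text
wrist knob_center 0.61 [0.5398 0.1426 0.1817] gb mm -3.9 36.9
wrist gate_center 0.94 [0.5459 0.107  0.0902] gb mm -4.0 0.8
side knob_center 0.56 [0.5407 0.1482 0.1799] gb mm -2.0 42.2
side gate_center 0.79 [0.5525 0.1065 0.0953] gb mm 2.3 -0.9
top gate_center 0.97 [0.5478 0.1039 0.093 ] gb mm -2.7 -2.7
tool gb mm -31.7 38.3 tip z 0.1577 4.7
[-1.61460096  0.03206363  1.25290056]
```

View pics/s2.png

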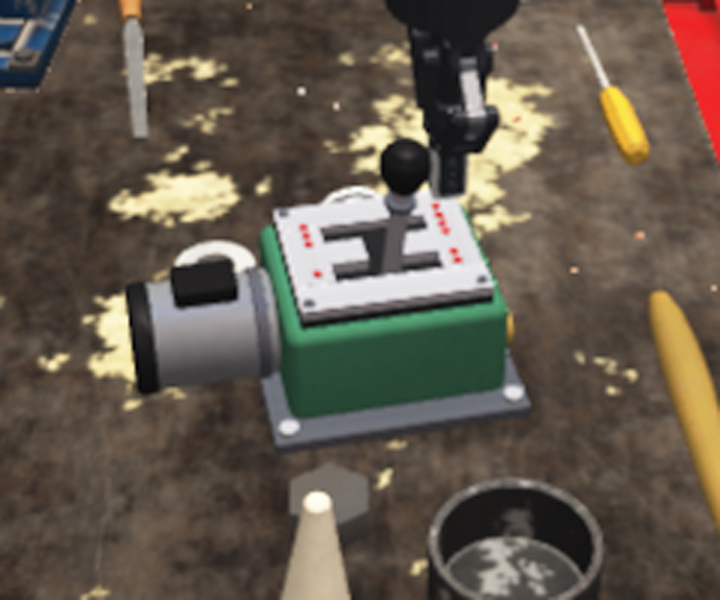

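The side crop shows the knob at (405,165) with the rod at the cross slot (385,265) and the finger just behind it. I'll nudge 3 mm more, back off, go round to the left, and turn 90° so the same flat finger side faces the knob.

Request:
move_arm:
  plan: [0,0,0,-0.003,0,0,0,0,0,0,-0.003,0,0,0,0,0,0,0.02,0,0,0,0,0,0,0.025,0.03,0,0,0,0,0.17,0.02,0.058,0,0,0,0,0.35,0,0.058,0,0,0,0,0.53,-0.03,0.058,0,0,0,0,0.71,-0.03,0.058,0,0,0,0,0.89,-0.03,0.058,0,0,0,0,1.07,-0.03,0.058,0,0,0,0,1.25,-0.03,0.058,0,0,0,0,1.43,-0.03,0.058,0,0]

```text
clock: 6.2
position: [0.5318, 0.2014, 0.3307]
ee_rot: [0.59, 0.808, 0.0, 0.0]
ft_force: [0.4, 0.8, 0.3]
grip_width: -0.002
grasp_force: 0.0
```

Request:
move_arm:
  plan: [0,0,0.141,0,0,0,0,0,0,0.141,0,0,0,0,0,0,0.141,0,0,0,0]

```text
clock: 6.58
position: [0.5317, 0.2015, 0.3307]
ee_rot: [0.641, 0.767, 0.0, 0.0]
ft_force: [-0.7, -1.1, -0.2]
grip_width: 0.003
grasp_force: 0.0
```

```bash
python3 -c "
from h import *
meas();o=manip.get_obs();print(o['joint_pos'].round(2),o['ee_rot'].round(3))
import glob
k=lambda n:cv2.imread(sorted(glob.glob(f'pics/{n}_*'),key=lambda s:float(s[6+len(n):-4]))[-1])
a=cv2.resize(k('side')[200:400,200:400],(400,400),interpolation=cv2.INTER_CUBIC)
b=cv2.resize(k('top')[130:280,245:395],(400,400),interpolation=cv2.INTER_CUBIC)
cv2.imwrite('pics/s3.png',np.hstack([a,b]))"
```

```text
wrist gate_center 0.53 [0.4871 0.3155 0.0012] gb mm -25.8 216.2
side knob_center 0.57 [0.5459 0.1497 0.1795] gb mm 3.4 42.8
side gate_center 0.55 [0.5514 0.1101 0.0978] gb mm 1.9 2.8
top knob_center 0.75 [0.5422 0.1472 0.1837] gb mm -0.7 40.9
top gate_center 0.58 [0.5523 0.106  0.0939] gb mm 2.1 -1.4
tool gb mm -1.7 96.2 tip z 0.1577 7.025
[-0.87  0.28  0.5   1.73 -0.14  1.17 -0.15] [ 0.643  0.766  0.    -0.   ]
```

View pics/s3.png

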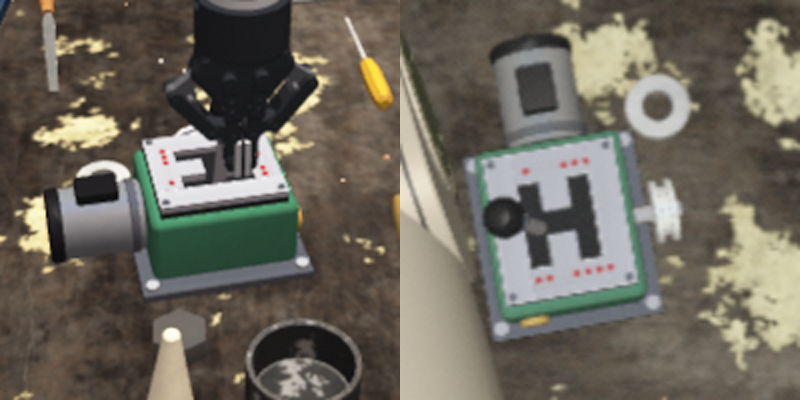

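The top view shows the knob at (503,217) and the rod at (537,228), in line with the cross slot, with the fingers to its left. Next is the push to the right.

Request:
move_arm:
  plan: [0,0,0,-0.012,0,0,0,0,0,0,-0.022,0,0,0,0,0,0,-0.03,0,0,0,0,0,0,-0.038,0,0,0,0,0,0,-0.046,0,0,0,0,0,0,-0.054,0,0,0,0,0,0,-0.062,0,0,0,0,0,0,-0.07,0,0,0,0,0,0,-0.078,0,0,0,0,0,0,-0.084,0,0,0,0,0,0,-0.09,0,0,0,0,0,0,-0.09,0,0,0]

```text
clock: 8.52
position: [0.5473, 0.1123, 0.3306]
ee_rot: [0.643, 0.766, -0.0, 0.0]
ft_force: [-0.2, 0.8, 1.2]
grip_width: 0.001
grasp_force: 0.4
```

```bash
python3 -c "
from h import *
meas(('side','top'));print(manip.get_obs()['ft_force'])"
```

```text
side gate_center 0.71 [0.5532 0.1084 0.0972] gb mm 3.4 0.8
top knob_center 0.47 [ 0.353   0.2196 -0.0015] gb mm -174.4 145.0
tool gb mm -1.7 6.3 tip z 0.1576 8.825
[ 0.14066446 -0.91999895  0.12591561]
```

Request:
move_arm:
  plan: [0,0,0,-0.005,0,0,0,0,0,0,-0.01,0,0,0,0,0,0,-0.014,0,0,0,0,0,0,-0.017,0,0,0,0,0,0,-0.017,0,0,0]

```text
clock: 9.45
position: [0.5502, 0.0958, 0.3307]
ee_rot: [0.643, 0.766, 0.0, -0.0]
ft_force: [-0.5, 1.4, -1.5]
grip_width: 0.002
grasp_force: 0.7
```

```bash
python3 -c "
from h import *
meas(('side','top','wrist'));print(manip.get_obs()['ft_force'])
import glob
k=lambda n:cv2.imread(sorted(glob.glob(f'pics/{n}_*'),key=lambda s:float(s[6+len(n):-4]))[-1])
a=cv2.resize(k('side')[200:400,200:400],(400,400),interpolation=cv2.INTER_CUBIC)
b=cv2.resize(k('wrist'),(400,300),interpolation=cv2.INTER_AREA)
cv2.imwrite('pics/s4.png',np.hstack([a,np.vstack([b,b[:100]*0])]))"
```

```text
wrist knob_center 0.9 [0.5545 0.0701 0.1842] gb mm -2.0 -37.1
wrist gate_center 0.58 [0.5482 0.1059 0.0894] gb mm -2.0 -0.8
tool gb mm -1.7 -10.7 tip z 0.1577 9.9
[ 0.18107149  1.51795337 -0.13280269]
```

View pics/s4.png

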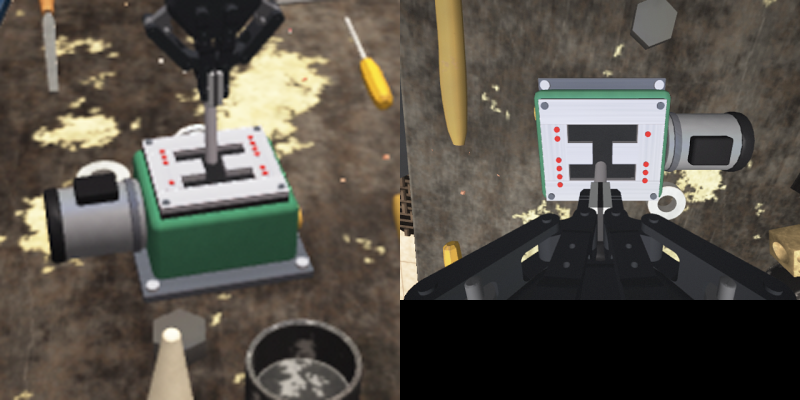

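The wrist view shows the rod at the right slot and the knob near y = -37 mm. I'll nudge 3 mm further, then go round to the near side.

Request:
move_arm:
  plan: [0,0,0,-0.003,0,0,0,0,0,0,-0.003,0,0,0]

```text
clock: 10.15
position: [0.5507, 0.093, 0.3306]
ee_rot: [0.643, 0.766, 0.0, -0.0]
ft_force: [-0.7, 1.0, -1.3]
grip_width: -0.0
grasp_force: 0.9
```

Request:
move_arm:
  plan: [0,0,0,0.025,0,0,0,0,0,0,0.025,-0.03,0,0,0,0,0,0.025,-0.068,0,0,0,0,-0.18,0,-0.068,0,0,0,0,-0.36,-0.027,-0.068,0,0,0,0,-0.54,-0.027,-0.068,0,0,0,0,-0.72,-0.027,-0.068,0,0,0,0,-0.9,-0.027,-0.068,0,0,0,0,-1.08,-0.027,-0.068,0,0,0,0,-1.26,-0.027,-0.068,0,0,0,0,-1.44,-0.027,-0.068,0,0,0,0,-1.571,-0.027,-0.068,0,0]

```text
clock: 11.65
position: [0.4886, 0.0543, 0.3309]
ee_rot: [-0.09, 0.996, -0.0, 0.0]
ft_force: [0.0, -0.9, 0.6]
grip_width: -0.002
grasp_force: 0.0
```

```bash
python3 -c "
from h import *
meas();o=manip.get_obs();print(o['ft_force'],o['joint_pos'].round(2),o['ee_rot'].round(3))
import glob
k=lambda n:cv2.imread(sorted(glob.glob(f'pics/{n}_*'),key=lambda s:float(s[6+len(n):-4]))[-1])
a=cv2.resize(k('side')[200:400,200:400],(400,400),interpolation=cv2.INTER_CUBIC)
b=cv2.resize(k('top')[130:280,245:395],(400,400),interpolation=cv2.INTER_CUBIC)
cv2.imwrite('pics/s5.png',np.hstack([a,b]))"
```

```text
wrist knob_center 0.54 [5.837e-01 2.491e-01 1.000e-04] gb mm 57.9 134.1
wrist gate_center 0.77 [0.5473 0.1113 0.0922] gb mm -1.9 4.7
side knob_center 0.63 [0.5564 0.0731 0.1807] gb mm 0.4 -34.5
side gate_center 0.95 [0.5552 0.1104 0.094 ] gb mm 5.7 2.4
top gate_center 0.97 [0.5491 0.103  0.096 ] gb mm -1.6 -3.8
tool gb mm -69.7 -40.8 tip z 0.1577 12.1
[ 0.48252733 -0.85735148  0.83663977] [-0.69  0.09  0.51  1.93 -0.05  1.14  1.59] [-0.087  0.996  0.     0.   ]
```

View pics/s5.png

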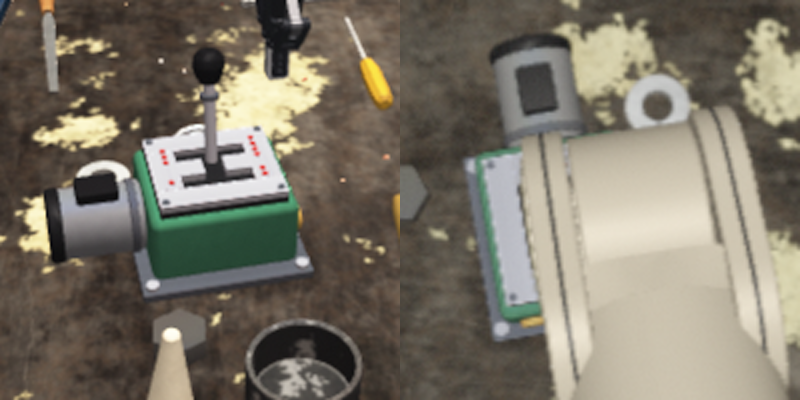

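The side view shows the stick upright at the right slot, knob at (207,65), and the finger behind it. I'll push forward now.

Request:
move_arm:
  plan: [0,0,0,-0.012,0,0,0,0,0,0,-0.024,0,0,0,0,0,0,-0.034,0,0,0,0,0,0,-0.042,0,0,0,0,0,0,-0.049,0,0,0,0,0,0,-0.055,0,0,0]

```text
clock: 12.85
position: [0.5429, 0.0643, 0.3306]
ee_rot: [-0.087, 0.996, 0.0, -0.0]
ft_force: [-1.6, -1.7, 1.0]
grip_width: -0.0
grasp_force: 1.0
```

Request:
move_arm:
  plan: [0,0,0,-0.005,0,0,0,0,0,0,-0.01,0,0,0,0,0,0,-0.015,0,0,0,0,0,0,-0.02,0,0,0,0,0,0,-0.025,0,0,0,0,0,0,-0.029,0,0,0]

```text
clock: 13.6
position: [0.5714, 0.0696, 0.3305]
ee_rot: [-0.088, 0.996, -0.0, -0.0]
ft_force: [-1.5, 0.3, -2.5]
grip_width: -0.002
grasp_force: 1.0
```

Request:
move_arm:
  plan: [0,0,0,-0.002,0,0,0,0,0,0,-0.004,0,0,0,0,0,0,-0.004,0,0,0]

```text
clock: 13.98
position: [0.5752, 0.0701, 0.3307]
ee_rot: [-0.087, 0.996, 0.0, 0.0]
ft_force: [-1.6, -0.9, -1.5]
grip_width: -0.0
grasp_force: 0.9
```

```bash
python3 -c "
from h import *
meas();o=manip.get_obs();print(o['ft_force'])"
```

```text
wrist knob_center 0.67 [0.6053 0.0768 0.1772] gb mm 49.2 -39.4
wrist gate_center 0.92 [0.5494 0.1085 0.0916] gb mm -0.3 1.6
side knob_center 0.7 [ 0.3498  0.2229 -0.002 ] gb mm -177.0 148.9
side gate_center 0.69 [0.5533 0.1067 0.0962] gb mm 3.2 -0.9
tool gb mm 18.3 -40.7 tip z 0.1577 14.425
[-2.37564525 -0.0931168  -1.71782149]
```

Request:
move_arm:
  plan: [0,0,0,-0.002,0,0,0,0,0,0,-0.003,0,0,0,0,0,0,-0.003,0,0,0]

```text
clock: 14.8
position: [0.5781, 0.0707, 0.3306]
ee_rot: [-0.088, 0.996, -0.0, -0.0]
ft_force: [-2.2, 0.9, -1.3]
grip_width: -0.001
grasp_force: 1.0
```

Request:
move_arm:
  plan: [0,0,0,-0.001,0,0,0,0,0,0,-0.002,0,0,0,0,0,0,-0.002,0,0,0]

```text
clock: 15.18
position: [0.5801, 0.071, 0.3307]
ee_rot: [-0.087, 0.996, 0.0, -0.0]
ft_force: [-1.9, 0.4, -1.0]
grip_width: -0.001
grasp_force: 1.0
```

Request:
move_arm:
  plan: [0,0,0,-0.001,0,0,0,0,0,0,-0.002,0,0,0,0,0,0,-0.002,0,0,0]

```text
clock: 15.55
position: [0.5819, 0.0713, 0.3305]
ee_rot: [-0.087, 0.996, 0.0, -0.0]
ft_force: [-4.9, -0.8, -2.9]
grip_width: 0.0
grasp_force: 1.8
```

```bash
python3 -c "
from h import *
meas();o=manip.get_obs();print(o['ft_force'])
import glob
k=lambda n:cv2.imread(sorted(glob.glob(f'pics/{n}_*'),key=lambda s:float(s[6+len(n):-4]))[-1])
a=cv2.resize(k('side')[200:400,200:400],(400,400),interpolation=cv2.INTER_CUBIC)
b=cv2.resize(k('wrist'),(400,300),interpolation=cv2.INTER_AREA)
cv2.imwrite('pics/s6.png',np.hstack([a,np.vstack([b,b[:100]*0])]))"
```

```text
wrist knob_center 0.58 [0.6092 0.0797 0.1754] gb mm 53.5 -37.1
wrist gate_center 0.98 [0.5506 0.107  0.0911] gb mm 0.6 -0.1
side knob_center 0.67 [0.6037 0.0807 0.1724] gb mm 48.3 -35.2
side gate_center 0.34 [0.6632 0.0273 0.0044] gb mm 97.7 -98.1
tool gb mm 25.3 -40.7 tip z 0.1576 16.0
[-4.34037698 -0.26451424 -3.26817421]
```

View pics/s6.png

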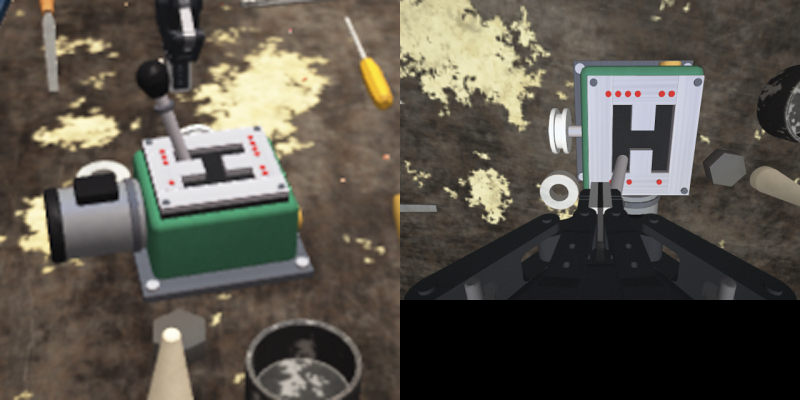

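Contact force has risen and the rod is at the far end of slot 3 (side view, about (183,155)). I'll press 1 mm more, then retract back and up.

Request:
move_arm:
  plan: [0,0,0,-0.001,0,0,0,0,0,0,-0.001,0,0,0]

```text
clock: 16.25
position: [0.5829, 0.0715, 0.3306]
ee_rot: [-0.087, 0.996, -0.0, -0.0]
ft_force: [-4.3, -0.0, -3.9]
grip_width: -0.001
grasp_force: 2.3
```

Request:
move_arm:
  plan: [0,0,0,0.01,0,0,0,0,0,0,0.04,0,0,0,0,0,0,0.08,0,0,0,0,0,0,0.08,0,-0.05,0,0,0,0,0.1,0.1,-0.1,0,0,0,0,0.1,0.18,-0.1,0,0,0,0,0.1,0.18,-0.1,0,0,0,0,0.1,0.18,-0.1,0,0,0,0,0.1,0.18,-0.1,0]

```text
clock: 17.38
position: [0.4533, 0.2309, 0.4313]
ee_rot: [-0.088, 0.996, 0.0, 0.001]
ft_force: [0.3, -1.4, -1.0]
grip_width: 0.001
grasp_force: 0.0
```

```bash
python3 -c "
from h import *
meas(('side','top'))
import glob
k=lambda n:cv2.imread(sorted(glob.glob(f'pics/{n}_*'),key=lambda s:float(s[6+len(n):-4]))[-1])
a=cv2.resize(k('side')[200:400,200:400],(400,400),interpolation=cv2.INTER_CUBIC)
b=cv2.resize(k('top')[130:280,245:395],(400,400),interpolation=cv2.INTER_CUBIC)
cv2.imwrite('pics/s7.png',np.hstack([a,b]))"
```

```text
side knob_center 0.64 [0.6051 0.0829 0.1704] gb mm 50.1 -33.3
side gate_center 0.84 [0.555  0.1073 0.0943] gb mm 5.0 -0.6
top knob_center 0.74 [0.6084 0.0816 0.1783] gb mm 53.1 -35.2
top gate_center 0.63 [0.5496 0.1055 0.0933] gb mm -0.6 -1.4
tool gb mm -73.6 138.3 tip z 0.2577 17.675
```

View pics/s7.png

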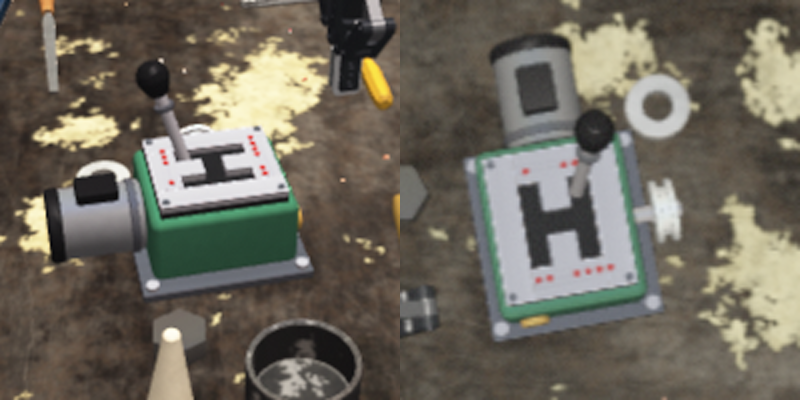

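The rod sits at the far right slot end (top view (578,190), knob (593,130)). The robot is clear and the bystanders in view look untouched.

```bash
python3 -c "
from workcell import manip
print(manip.hand_in())"
```

```text
the job is handed in; nothing more can be done
None
```

The gearstick is pushed fully forward in the third (three-dot) slot, going by the final camera check, with the arm clear of it; I handed the job in at about 18 s, and no verdict came back.

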